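# Lock the pressure lid onto the bench cooker

## Robot

A 6-joint arm with a two-finger parallel gripper is mounted at the origin on the work surface. World frame = base frame: x ahead of the robot, y to its left, z up, the work surface at z = 0. Lengths are in mm, angles in rad, forces in N, time in s.
With the tool pointing down it reaches from about 400 to 925 mm from the base axis. Payload 12.5 kg.
Tool frame: the origin (TCP) lies between the finger pads; the fingertips stand 19 mm ahead of it and the grasp point (between the pads) is the TCP (env.nose_length is the distance from the TCP to the fingertips, in mm); z points along the fingers, y is the line along which they close (so a half turn about z gives the same grasp; the last joint's range is limited). The gripper opens to 95 mm and grips with 3 to 60 N. Pads are 20 mm wide; open, the fingers measure 119 mm over their backs; the gripper's body (75 mm by 180 mm) begins 59 mm behind the grasp point.
Start: joints at [1.071, 0.491, 1.559, -0, 1.092, -0.106], TCP at [239.797, 577.184, 233.661] pointing down, gripper open.
Joint ranges: [-3.1, 3.1], [-0.84, 2.19], [0.05, 2.79], [-1.13, 4.28], [0.06, 2.93], [-2.69, 2.69]. Speed limits (rad/s): [2.22, 2.22, 2.79, 3.14, 3.14, 3.14].

## Interface

Orientations are given as [roll, pitch, yaw] about the fixed x, y, z axes, in that order (R = Rz(yaw) Ry(pitch) Rx(roll)).
In Python, from cell import env gives the robot as it stands. The module is installed in compiled form; this text tells all that it offers.
- The arm moves only by the tool drive_tool, never from a script. Its argument "rows" is a list that holds one entry, the list of rows, each a list of 7 numbers: the shift along the tool's x, y, z scaled (see below), then the turn, a rotation vector about the tool's x, y, z scaled (see below), then the opening, from 0 (shut) to 1 (fully open). In form: [[[tx, ty, tz, ax, ay, az, jaw], ...]]. A call has 1 to 5 rows; each row shifts and turns the commanded pose from where the row before left it, along the tool's axes as they then stand; what a row does not reach is not made up. The controller multiplies each number of a shift by 250 mm and each number of a turn by 180 degrees. A row lasts 1/8 s, in which the tool goes at most 62.5 mm and 10.7 degrees, less where a joint would pass 70% of its speed; a pose out of reach is approached as far as the arm can. A call with a number of a shift or a turn outside -1 to 1 is refused whole. A call with a gripper value outside its range is refused whole. The fingers move at their own pace and stop on an object; the grip force is fixed at half the most. Time passes only in rows, so rows that do not move let the fingers close. It gives the time, the measured TCP pose, the force, the opening and the grip force at its end, in the units of the state.
- env.state(): the state, without advancing time (a new reading comes with each control period).
- env.read_camera(name): name is "scene" or "top" or "wrist"; returns a dict with "color" (384x512x3 uint8, blue, green, red), "camera_matrix" (3x3 intrinsics, pixels), "pose" (4x4, takes a point from camera to world coordinates). Camera axes: x right, y up, looking along -z (the intrinsics and any distortion apply to the point x, -y, -z); pixel columns grow to the right and rows downward; lengths in mm; the calibration is good to about 2 mm. A picture is of the moment at which its call begins. There is no depth.
- env.job_done(): hands the job in; it is judged then, once.
Trained networks look in a picture, given as the dict that the camera call returned (one of the last four; its "shot" number tells which), for a name from the list of things; names that differ only in an ending like _2 or _b are one class to them, and where a whole thing is asked for, a point or a joint stands for the part that bears it (a point fixed in the world has none). Each returns a list of dicts, best first, with "score" (0 to 1); they miss things now and then, are a little off and sometimes report something else, mostly with a low value. They report only what shows in the picture. A call takes as long as a camera call. They do not tell look-alikes from the thing itself.
- env.search_frame(name, picture): "at" ([x, y, z] in mm, in the coordinates of the camera as it stood for that picture, good to about 4 mm: the middle of the surface that is visible of it).
- env.place_of(name, picture): "at" ([x, y, z] in mm, in the coordinates of the camera as it stood for that picture, good to about 4 mm: a listed point, or the origin of a listed thing).
The state is a dict: "t": time; "joints": joint angles; "qvel": joint speeds; "tau": joint torques, N m; "eef_pos": TCP position; "tcp_rot": TCP orientation; "ft_force": force on the tool from outside, world axes, zero at the start; "moment": the same for the moment, N m; "opening": opening from 0.0 (shut) to 1.0 (fully open); "grip_force": force on a finger pad.
Only numpy, scipy, OpenCV 4.12 (cv2) and the standard library are available. Lean on these libraries where they do the work, as an engineer would, in place of code of your own. Each camera call takes 0.05 s, during which the arm holds its last target. There are 200 camera calls.

## Task

Put the steel lid on the round bench cooker, with its ramped wings dropping between the studs in the well, and turn it clockwise (seen from above) by its long handle until the wings cam tight under the studs. Stop when it is firmly hand-tight, at about 12 N of push near the end of the handle: not loose, and not forced further. Leave the rest of the counter as it is and let go.

Things in the scene. Friction and masses are not known exactly. Their poses are not given: they have to be found in the camera images.
- lid: The loose steel lid, 0.5 kg (give or take a fifth), right way up on the counter, 237 mm long with its handles. Origin: centre of its flat underside; z up, x along the long handle. Disc 126 mm diameter, 16 mm thick, domed to 25 mm in the middle. Three ramped wings round its edge (see lid_wing). A short helper handle, 44 mm wide, points along -x to 97 mm from the axis, top at 44 mm.
- lid_wing (a point): Outer edge of one wing, mid-way along it. Wings reach 76 mm from the axis, centred 60, 180, 300 degrees counter-clockwise (from above) from the lid's x axis. Each spans 56 degrees: a ramp, upper face 7 mm above the underside at its clockwise end, rising 1 in 10 counter-clockwise for 52 degrees, then a 6 mm wide stop, 20 mm high. Axes as the lid's.
- lid_grip (a point): Middle of the black bar grip on top of the lid, for lifting: 64 mm along the lid's x, 24 mm wide along y, from 38 to 64 mm above the underside; this point 51 mm above it. Axes as the lid's.
- lid_handle (a point): On the centre line of the long black handle, 125 mm from the lid's axis and 39 mm above its underside. The handle runs along the lid's +x from 62 to 140 mm from the axis, 20 mm wide, 30 to 48 mm above the underside. Axes as the lid's.
- cooker: The fixed round steel bench cooker, 196 mm diameter, 121 mm high, a small black control panel on its -x side, an open well on top. Origin: centre of its underside; z up. Tightness is the total force between its studs and the lid: about 22 N when right, 10 to 36 N accepted. Friction keeps the lid clamped when let go.
- cooker_well (a point): Centre of the well's mouth, 121 mm above the counter. The well is 158 mm in diameter. The lid comes to lie in it on a springy rubber seal (20 N per mm), its underside 98 to 102 mm above the counter; the seal's height differs each time and cannot be measured, so the angle at which the lid is tight varies over some 25 degrees. Axes as the cooker's.
- cooker_stud (a point): Inner end of one of three steel studs, 10 mm thick, from the wall to 66 mm from the axis at 0, 120, 240 degrees from the cooker's x, centre lines 114 mm up. The lid drops in with its x along any stud, give or take 24 degrees. Turned clockwise from along the stud, ramps first rub after 35 to 65 degrees; 7 to 15 more bring the push near the handle end to 12 N. Axes as the cooker's.
- shaker: Bystander: glass shaker jar, 52 mm diameter, 82 mm high, standing between the two sides of the counter. Origin at its foot.
- spoon: Bystander: steel spoon, 180 mm long, lying in front of the robot. Origin mid-way along it.
- bowl: Bystander: steel bowl, 124 mm diameter, 50 mm high, beyond the jar. Origin at its foot.
- squeeze: Bystander: white squeeze bottle, 56 mm diameter, 180 mm high, far right. Origin at its foot.
- clamshell: Bystander: white takeaway box, 140 x 140 x 64 mm, far left. Origin at its underside's centre.
- mug: Bystander: white mug, 76 mm diameter, 90 mm high, on the left. Origin at its foot.
- pan: Bystander: small open steel pan, 100 x 160 x 60 mm, on the right. Origin at its underside's centre.
Mind the look-alikes: they are no part of the job. What is shaped like the lid but purple is not meant.

How it is judged (in metres and radians):
On the way:
1. the lid lies level in the cooker's well, its wings below the studs (horizontal distance between lid and cooker below 0.006 m and z of lid in the frame of cooker between 0.09 and 0.1045 m and angle between lid's own z axis and vertical below 0.04 rad), for 0.1 s.
At the end, for the whole second after the job is handed in: The lid lies still and level (within 0.04 rad) in the cooker's well, centred within 6 mm, its underside 90 to 104.5 mm above the counter, clamped under the studs with 10 to 36 N between lid and cooker (all of step 1 and contact force between lid and cooker between 10 and 36 N and linear speed of lid below 0.01 m/s and angular speed of lid below 0.05 rad/s); the robot touches nothing.
It fails at once if the lid is forced: more than 90 N between lid and cooker (contact force between lid and cooker above 90 N).
It fails at once if a bystander is moved by more than 40 mm (distance of any of shaker, spoon, bowl, squeeze, clamshell, mug, pan from where it was at the start of the episode above 0.04 m).
It also fails if it takes over 64 s, if anything falls off the work surface, if the arm or the gripper's body presses on something with over 40 N, if the wrist force passes 120 N, or if a joint passes its speed limit or range.

## Working session

There is one attempt and no reset: what is moved stays moved. The work goes in short steps, Python scripts to look and compute and a tool call to move; the robot and the scene stay as the last step left them, time stands still between calls to the robot, and variables do not carry over. Pictures are saved under pics/ and viewed, at most 10 in all, crops included, and the job is handed in when it is done.

Besides the shell and the picture viewer there is one more tool, called after "Request:" in YAML: its name, and indented under it one key for each argument. drive_tool: Moves the arm, as the interface text tells. Its arguments: {"type":"object","properties":{"rows":{"type":"array","items":{"type":"array","items":{"type":"array","items":{"type":"number","minimum":-1,"maximum":1}}}}},"required":["rows"]}

```bash
mkdir -p pics; cat > h.py <<'E'
import numpy as np, cv2
from cell import env
def w(pic,p):
    return (np.array(pic["pose"])@np.r_[p,1])[:3]
def see(cam,names,save=None):
    p=env.read_camera(cam)
    if save: cv2.imwrite("pics/"+save,p["color"])
    for n in names:
        for d in env.place_of(n,p)[:4]:
            q=np.array(d["at"]);K=np.array(p["camera_matrix"])
            u=K@np.array([q[0],-q[1],-q[2]]);u/=u[2]
            print(cam,n,round(d["score"],2),w(p,q).round(1),u[:2].round())
    return p
E
python3 - <<'E'
from h import *
N=["lid","lid_grip","lid_handle","lid_wing","cooker","cooker_well","cooker_stud"]
see("top",N,"top1.png"); see("scene",N,"scene1.png")
s=env.state();print(s)
E
python3 -c "
import cv2;a=cv2.imread('pics/top1.png');b=cv2.imread('pics/scene1.png');c=cv2.vconcat([a,b]);cv2.imwrite('pics/c.png',cv2.resize(c,None,fx=.78,fy=.78))"
```

```text
top lid 0.85 [ 294.5 -202.2   -3.2] [309. 265.]
top lid 0.67 [ 533.9 -210.1    1.2] [310. 196.]
top lid_grip 0.6 [ 296.9 -204.8   49.4] [312. 266.]
top lid_grip 0.57 [ 534.7 -211.4   51.5] [313. 194.]
top lid_handle 0.78 [ 616.3 -123.7   39. ] [286. 171.]
top lid_handle 0.63 [ 175.1 -193.7   37.6] [309. 302.]
top lid_wing 0.9 [ 256.8 -269.2   10.5] [330. 276.]
top lid_wing 0.7 [ 508.3 -139.9    9.7] [290. 203.]
top cooker 0.85 [5.785e+02 1.812e+02 3.000e-01] [197. 184.]
top cooker 0.54 [ 507.2 -139.8    8.8] [290. 203.]
top cooker_well 0.78 [581.5 179.5 119.5] [194. 179.]
top cooker_well 0.72 [ 5.774e+02  1.809e+02 -2.000e-01] [198. 184.]
top cooker_well 0.46 [641.5 149.7 113.6] [203. 161.]
top cooker_stud 0.95 [640.  150.2 110.5] [203. 162.]
top cooker_stud 0.71 [ 4.310e+02  4.599e+02 -1.000e-01] [117. 227.]
scene lid 0.69 [ 299.9 -202.3   -0.4] [160. 187.]
scene lid 0.57 [ 535.  -209.1    5.4] [196. 241.]
scene lid_grip 0.74 [ 300.5 -202.8   51.5] [156. 175.]
scene lid_grip 0.69 [ 536.7 -211.9   51.3] [194. 232.]
scene lid_grip 0.53 [429.3   7.1  -1. ] [242. 183.]
scene lid_handle 
[... 381 characters left out ...]
0.94 [643.  155.7 115.7] [331. 179.]
{'t': 0.8, 'joints': array([ 1.07139749e+00,  4.90896634e-01,  1.55887458e+00,  2.61435169e-06,
        1.09173442e+00, -1.05598425e-01]), 'qvel': array([ 0.00126993,  0.00090278,  0.00294933,  0.00069714, -0.00063446,
        0.00023935]), 'tau': array([-1.95489469e-03, -6.12413406e+01, -2.58425438e+01,  6.92047505e-02,
        4.45099035e-02, -2.01821877e-05]), 'eef_pos': array([239.79970157, 577.18713428, 233.67180006]), 'tcp_rot': array([3.14150588e+00, 6.86451036e-06, 2.74779103e+00]), 'ft_force': array([-0.47414541,  0.44299846, -0.25548175]), 'moment': array([-0.00245345,  0.04625765, -0.0157877 ]), 'grip_force': 0.0, 'opening': 0.9981148493901862}
```

View pics/top1.png

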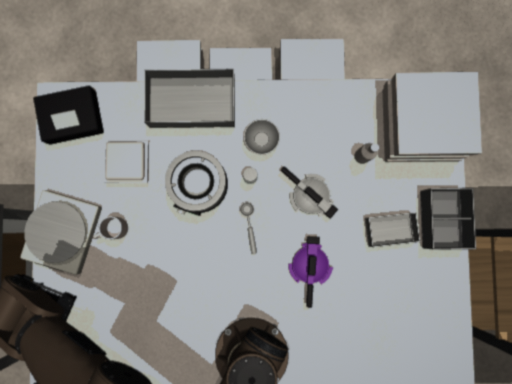

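View pics/scene1.png

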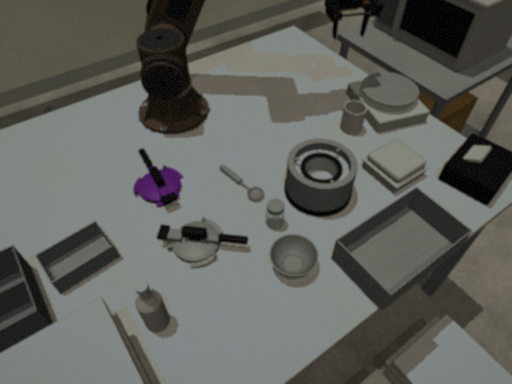

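The lid is the grey one (at 534, -210), with its handle pointing towards about 46°. The purple one is the look-alike. Next I move over the cooker for a close look.

Request:
drive_tool:
  rows:
    - [[-0.18, -0.09, -0.07, 0, 0, 0, 1], [-0.18, -0.09, -0.07, 0, 0, 0, 1], [-0.18, -0.09, -0.07, 0, 0, 0, 1], [-0.18, -0.09, -0.07, 0, 0, 0, 1], [-0.18, -0.09, -0.07, 0, 0, 0, 1]]

```text
t: 1.42
eef_pos: [405.3, 385.6, 321.9]
tcp_rot: [3.141, 0.0, 2.748]
ft_force: [-0.0, 0.8, 0.6]
opening: 0.999
grip_force: 0.0
```

Request:
drive_tool:
  rows:
    - [[-0.18, -0.09, -0.07, 0, 0, 0, 1], [-0.18, -0.09, -0.07, 0, 0, 0, 1], [-0.18, -0.09, -0.07, 0, 0, 0, 1], [-0.18, -0.09, -0.04, 0, 0, 0, 1], [-0.1, -0.05, 0, 0, 0, 0, 1]]

```text
t: 2.05
eef_pos: [555.8, 211.7, 384.4]
tcp_rot: [3.141, 0.001, 2.746]
ft_force: [0.5, 0.0, 0.6]
opening: 1.001
grip_force: 0.0
```

```bash
python3 - <<'E'
from h import *
N=["cooker","cooker_well","cooker_stud"]
p=see("wrist",N,"w1.png");print(np.array(p["pose"]).round(3),env.state()["joints"].round(2),env.state()["eef_pos"])
see("wrist",N)
E
```

```text
wrist cooker 0.9 [580.  179.1  -0.6] [241. 171.]
wrist cooker_well 0.74 [578.5 174.7 120.2] [236. 187.]
wrist cooker_well 0.48 [428.5 457.5   2. ] [351.  35.]
wrist cooker_stud 0.94 [644.8 154.8 119.1] [241. 225.]
[[ 3.86000e-01 -8.81000e-01 -2.72000e-01  4.78290e+02]
 [ 9.22000e-01  3.69000e-01  1.13000e-01  2.43347e+02]
 [ 1.00000e-03 -2.95000e-01  9.56000e-01  5.36109e+02]
 [ 0.00000e+00  0.00000e+00  0.00000e+00  1.00000e+00]] [ 0.26  0.34  1.41  0.    1.4  -0.92] [554.22866274 213.60924199 383.44079555]
wrist cooker 0.95 [580.  181.   -0.8] [242. 172.]
wrist cooker 0.57 [ 618.6 -122.2   39.3] [115. 247.]
wrist cooker_well 0.57 [578.7 174.  119.3] [235. 189.]
wrist cooker_stud 0.66 [647.9 149.6 118.4] [238. 230.]
```

View pics/w1.png

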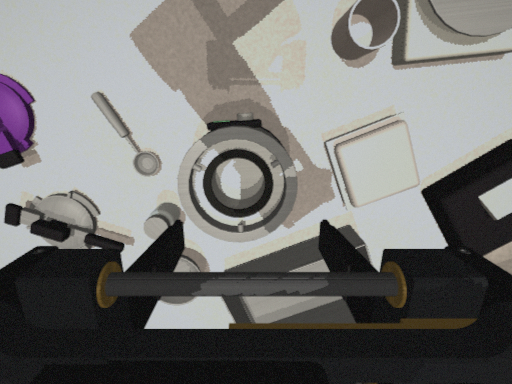

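The wrist view shows the cooker at about (238,182). Its studs are near (241,227), (282,165) and (200,163), and the panel is at (235,125). I'll measure these on an enlarged crop.

```bash
cat >> h.py <<'E'
def ray(p,uv,z):
    K=np.array(p["camera_matrix"]);T=np.array(p["pose"])
    d=np.linalg.inv(K)@np.r_[uv,1];d=T[:3,:3]@np.array([d[0],-d[1],-d[2]])
    return T[:3,3]+d*(z-T[2,3])/d[2]
E
python3 - <<'E'
from h import *
p=env.read_camera("wrist")
c=cv2.resize(p["color"][115:245,170:305],None,fx=4.4,fy=4.4,interpolation=cv2.INTER_CUBIC)
cv2.imwrite("pics/w2.png",c)
for uv in [(241,227),(282,165),(200,163)]:print(ray(p,uv,114).round(1))
E
```

```text
[647.2 156.  114. ]
[572.6 259.7 114. ]
[519.1 139.4 114. ]
```

View pics/w2.png

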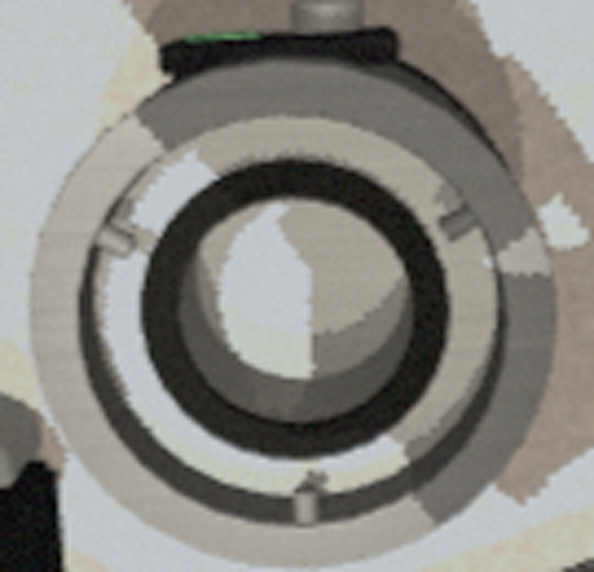

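```bash
python3 - <<'E'
from h import *
from scipy.optimize import least_squares
p=env.read_camera("wrist")
f=lambda u,v:((u+.5)/4.4-.5+170,(v+.5)/4.4-.5+115)
def circ(P):
    r=least_squares(lambda q:np.hypot(P[:,0]-q[0],P[:,1]-q[1])-q[2],[580,180,80]);return r.x.round(1)
O=np.array([ray(p,f(*a),121) for a in [(31,300),(556,300),(294,567),(90,164),(500,165),(110,490),(480,490)]])
print("rim",circ(O))
S=np.array([ray(p,f(*a),114) for a in [(307,490),(445,230),(133,246)]])
c=circ(S);print("studs",c,S.round(1))
c0=c[:2]
for s in S: print(np.degrees(np.arctan2(*(s[:2]-c0)[::-1])).round(1),np.hypot(*(s[:2]-c0)).round(1))
E
```

```text
rim [581.6 176.5  96.1]
studs [581.5 176.3  66.7] [[644.5 154.1 114. ]
 [568.7 241.8 114. ]
 [530.2 133.7 114. ]]
-19.4 66.8
101.1 66.8
-140.3 66.7
```

Request:
drive_tool:
  rows:
    - [[0, 0, 0, 0, 0, 0.059, 1], [0, 0, 0, 0, 0, 0.059, 1], [0, 0, 0, 0, 0, 0.059, 1], [0, 0, 0, 0, 0, 0.059, 1], [0, 0, 0, 0, 0, 0.059, 1]]

```text
t: 3.18
eef_pos: [554.1, 214.1, 383.7]
tcp_rot: [3.141, -0.0, 1.816]
ft_force: [-0.5, -0.7, -0.3]
opening: 1.001
grip_force: 0.0
```

Request:
drive_tool:
  rows:
    - [[0, 0, 0, 0, 0, 0.059, 1], [0, 0, 0, 0, 0, 0.059, 1], [0, 0, 0, 0, 0, 0.059, 1], [0, 0, 0, 0, 0, 0.059, 1], [0, 0, 0, 0, 0, 0.059, 1]]

```text
t: 3.8
eef_pos: [554.1, 214.1, 383.7]
tcp_rot: [3.142, -0.0, 0.889]
ft_force: [0.1, 1.1, 0.2]
opening: 1.0
grip_force: 0.0
```

Request:
drive_tool:
  rows:
    - [[0, 0, 0, 0, 0, 0.026, 1], [-0.16, 0.138, 0.075, 0, 0, 0, 1], [-0.16, 0.138, 0.075, 0, 0, 0, 1], [-0.16, 0.138, 0.075, 0, 0, 0, 1], [-0.16, 0.138, 0.075, 0, 0, 0, 1]]

```text
t: 4.42
eef_pos: [544.2, 1.5, 308.3]
tcp_rot: [3.141, -0.0, 0.814]
ft_force: [1.0, 0.0, -0.5]
opening: 0.999
grip_force: 0.0
```

Request:
drive_tool:
  rows:
    - [[-0.16, 0.138, 0.075, 0, 0, 0, 1], [-0.16, 0.138, 0.075, 0, 0, 0, 1], [-0.16, 0.138, 0.075, 0, 0, 0, 1], [-0.16, 0.138, 0.075, 0, 0, 0, 1], [0, 0, 0, 0, 0, 0, 1]]

```text
t: 5.05
eef_pos: [534.1, -210.9, 232.1]
tcp_rot: [-3.14, 0.001, 0.809]
ft_force: [-0.8, -0.5, 0.9]
opening: 1.002
grip_force: 0.0
```

```bash
python3 - <<'E'
from h import *
N=["lid","lid_grip","lid_handle","lid_wing"]
see("wrist",N,"w3.png");see("wrist",N);print(env.state()["eef_pos"],env.state()["tcp_rot"])
E
```

```text
wrist lid 0.86 [ 295.4 -203.4    0.7] [144. 264.]
wrist lid_grip 0.59 [ 534.5 -213.8   50.6] [253. 179.]
wrist lid_handle 0.6 [ 619.3 -120.6   37.7] [251.  74.]
wrist lid_wing 0.89 [ 512.8 -141.9   14.3] [206. 146.]
wrist lid_wing 0.61 [ 257.4 -267.6    9.7] [157. 305.]
wrist lid 0.9 [ 296.9 -202.     4.4] [143. 265.]
wrist lid 0.86 [ 531.9 -215.7    1.1] [253. 175.]
wrist lid_grip 0.74 [ 534.1 -212.4   48.4] [253. 180.]
wrist lid_handle 0.57 [ 621.  -119.1   38.8] [253.  75.]
wrist lid_wing 0.72 [ 257.8 -267.7   12. ] [157. 306.]
wrist lid_wing 0.48 [ 618.  -120.4   38.2] [251.  78.]
[ 534.92853779 -207.87985605  233.92913368] [ 3.14113542e+00 -2.41796891e-04  8.13536109e-01]
```

View pics/w3.png

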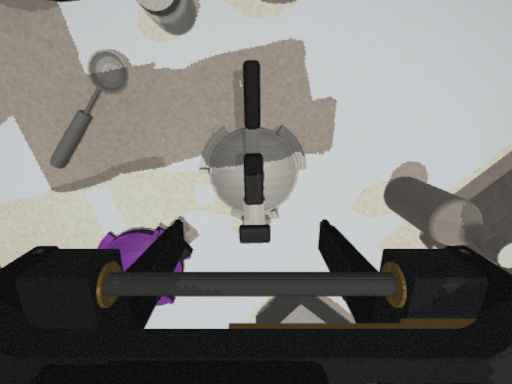

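The lid is upright below the gripper: handle tip at (252,61), bar (254,154–203), helper end (255,242). The image centreline is slightly off, so I'll compute the lid axis.

```bash
python3 - <<'E'
from h import *
p=env.read_camera("wrist")
R=lambda u,v,z:ray(p,(u,v),z)[:2]
a=R(251.8,61.5,48);b=R(254,154,64);c=R(254.3,203,64);d=R(255,227,44);e=R(252.5,127,48);g=R(255,242,35)
for n,q in zip("tip barf barb help hroot".split(),[a,b,c,d,e]):print(n,q.round(1))
v=a-(b+c)/2;print("yaw",np.degrees(np.arctan2(v[1],v[0])),np.hypot(*v),"bar len",np.hypot(*(b-c)))
u=v/np.hypot(*v)
print("centre from bar",(b+c)/2,"from tip",a-140*u,np.degrees(np.arctan2(*(a-e)[::-1])),np.hypot(*(a-e)))
# disc rim at z=16
from scipy.optimize import least_squares
P=np.array([R(205,170,16),R(299,170,16),R(220,138,16),R(285,138,16),R(222,203,16),R(283,203,16)])
print(least_squares(lambda q:np.hypot(P[:,0]-q[0],P[:,1]-q[1])-q[2],[534,-210,63]).x,env.state()["eef_pos"])
E
```

```text
tip [ 629.7 -109.1]
barf [ 559.8 -186.8]
barb [ 516.9 -232.8]
help [ 488.6 -264.7]
hroot [ 579.7 -163.1]
yaw 47.795341713615265 135.98791999112305 bar len 62.93142566139151
centre from bar [ 538.33081799 -209.79363868] from tip [ 535.63557961 -212.76558687] 47.251773894351444 73.56943024718498
[ 535.80670823 -209.31521313   65.55019806] [ 534.86472956 -208.02935499  233.83827079]
```

Request:
drive_tool:
  rows:
    - [[-0.006, 0.011, 0.16, 0, 0, -0.005, 1], [0, 0, 0.16, 0, 0, 0, 1], [0, 0, 0.16, 0, 0, 0, 1], [0, 0, 0.16, 0, 0, 0, 1], [0, 0, 0.08, 0, 0, 0, 1]]

```text
t: 6.22
eef_pos: [535.2, -211.0, 51.6]
tcp_rot: [-3.139, 0.0, 0.828]
ft_force: [0.2, -0.9, 0.6]
opening: 1.001
grip_force: 0.0
```

Request:
drive_tool:
  rows:
    - [[0, 0, 0, 0, 0, 0, 1], [0, 0, 0, 0, 0, 0, 0.5], [0, 0, 0, 0, 0, 0, 0], [0, 0, 0, 0, 0, 0, 0], [0, 0, 0, 0, 0, 0, 0]]

```text
t: 6.85
eef_pos: [535.8, -211.5, 54.0]
tcp_rot: [3.141, -0.0, 0.828]
ft_force: [-0.7, -0.1, -0.8]
opening: 0.637
grip_force: 0.0
```

Request:
drive_tool:
  rows:
    - [[0, 0, 0, 0, 0, 0, 0], [0, 0, 0, 0, 0, 0, 0], [0, 0, 0, 0, 0, 0, 0]]

```text
t: 7.22
eef_pos: [535.7, -211.4, 53.6]
tcp_rot: [-3.141, -0.0, 0.828]
ft_force: [0.5, -1.0, -0.7]
opening: 0.321
grip_force: 0.0
```

Request:
drive_tool:
  rows:
    - [[0, 0, 0, 0, 0, 0, 0], [0, 0, 0, 0, 0, 0, 0], [0, 0, 0, 0, 0, 0, 0], [0, 0, -0.04, 0, 0, 0, 0], [0, 0, -0.04, 0, 0, 0, 0]]

```text
t: 7.85
eef_pos: [535.4, -211.2, 74.0]
tcp_rot: [-3.141, 0.0, 0.828]
ft_force: [-0.1, 0.3, -4.7]
opening: 0.25
grip_force: 30.0
```

Request:
drive_tool:
  rows:
    - [[0, 0, -0.16, 0, 0, 0, 0], [0, 0, -0.16, 0, 0, 0, 0], [0, 0, -0.16, 0, 0, 0, 0], [0, 0, -0.16, 0, 0, 0, 0], [0, 0, 0, 0, 0, 0, 0]]

```text
t: 8.48
eef_pos: [536.3, -211.7, 236.7]
tcp_rot: [3.136, -0.001, 0.828]
ft_force: [-0.1, 0.0, -5.5]
opening: 0.253
grip_force: 30.0
```

```bash
python3 - <<'E'
from h import *
p=see("wrist",["lid_grip","lid_handle"],"w4.png");print(env.state())
E
```

```text
wrist lid_grip 0.95 [ 300.2 -200.4   49.7] [127. 277.]
wrist lid_grip 0.92 [ 535.2 -209.4  231.6] [248. 241.]
wrist lid_handle 0.89 [ 619.6 -121.7  224.5] [252.  34.]
wrist lid_handle 0.66 [ 171.7 -193.9   37.1] [ 76. 317.]
{'t': 8.625, 'joints': array([-4.90642370e-01,  4.22217030e-01,  1.68424541e+00,  7.93851661e-05,
        1.03736367e+00,  2.51805263e-01]), 'qvel': array([-5.05599550e-05,  1.58059830e-02,  5.73755873e-04,  2.26083443e-05,
        9.52675068e-04,  5.06385750e-04]), 'tau': array([ 5.90011943e-02, -6.05304480e+01, -2.74070013e+01,  7.87164993e-02,
        1.69995945e-02,  2.70721966e-04]), 'eef_pos': array([ 534.98862013, -211.06459509,  232.26035851]), 'tcp_rot': array([-3.13941263e+00,  4.90356742e-04,  8.28308785e-01]), 'ft_force': array([-0.33354652,  0.0542843 , -5.23016049]), 'moment': array([-0.06692323,  0.12821756, -0.00661772]), 'grip_force': 29.998411238193512, 'opening': 0.2506266426145707}
```

View pics/w4.png

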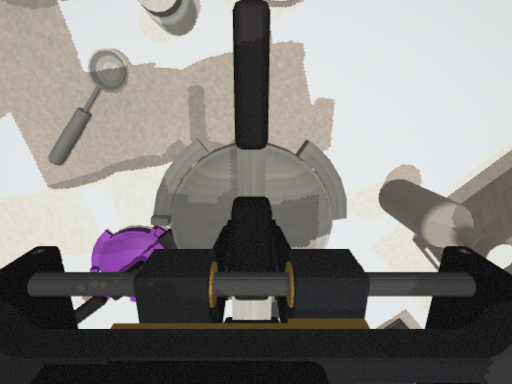

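```bash
python3 - <<'E'
from h import *
p=env.read_camera("wrist");s=env.state();t=s["eef_pos"];y=s["tcp_rot"][2];z0=t[2]-53.7
R=lambda u,v,z:ray(p,(u,v),z0+z)[:2]
X=np.array([np.cos(y),np.sin(y)]);Y=np.array([np.sin(y),-np.cos(y)])
def T(n,q):d=q-t[:2];print(n,(d@X).round(1),(d@Y).round(1))
T("tip",R(252,2,48));T("root",R(251,147,48));T("bar front top",R(252,198,64))
T("disc left",R(172,205,16));T("disc right",R(331,205,16))
T("wing L",R(154,217,9));T("wing R",R(347,217,9))
print(t,y)
E
```

```text
tip 135.5 0.5
root 62.2 -0.1
bar front top 35.8 0.5
disc left 14.3 -60.2
disc right 14.3 60.3
wing L 1.6 -77.7
wing R 1.6 76.2
[ 534.99671518 -211.07754828  231.98421524] 0.8282446607202383
```

Request:
drive_tool:
  rows:
    - [[0, 0, -0.02, 0, 0, -0.0535, 0], [0, 0, 0, 0, 0, -0.0535, 0], [0, 0, 0, 0, 0, -0.0535, 0], [0, 0, 0, 0, 0, -0.0535, 0], [0.1, 0.005, 0, 0, 0, 0, 0]]

```text
t: 9.3
eef_pos: [538.2, -187.2, 236.8]
tcp_rot: [-3.139, -0.001, 1.501]
ft_force: [0.4, 0.8, -5.7]
opening: 0.25
grip_force: 30.0
```

Request:
drive_tool:
  rows:
    - [[0.2, 0.01, 0, 0, 0, 0, 0], [0.2, 0.01, 0, 0, 0, 0, 0], [0.2, 0.01, 0, 0, 0, 0, 0], [0.2, 0.01, 0, 0, 0, 0, 0], [0.2, 0.01, 0, 0, 0, 0, 0]]

```text
t: 9.93
eef_pos: [568.3, 63.5, 237.0]
tcp_rot: [-3.139, 0.0, 1.5]
ft_force: [1.7, -0.9, -5.4]
opening: 0.249
grip_force: 30.0
```

Request:
drive_tool:
  rows:
    - [[0.2, 0.01, 0, 0, 0, 0, 0], [0.16, 0.01, 0, 0, 0, 0, 0], [0.1, 0.005, 0, 0, 0, 0, 0], [0, 0, 0, 0, 0, 0, 0], [0, 0, 0, 0, 0, 0, 0]]

```text
t: 10.55
eef_pos: [582.6, 175.7, 237.5]
tcp_rot: [-3.14, 0.001, 1.501]
ft_force: [-0.8, -0.5, -4.8]
opening: 0.25
grip_force: 30.0
```

```bash
cat > mv.py <<'E'
import sys
from h import *
s=env.state();t=s["eef_pos"];y=s["tcp_rot"][2];x,Y,z=map(float,sys.argv[1:4])
c,k=np.cos(y),np.sin(y);dx,dy=x-t[0],Y-t[1]
print(t.round(1),np.degrees(y).round(2),"need",(np.array([c*dx+k*dy,k*dx-c*dy,t[2]-z])/250).round(4),"F",s["ft_force"].round(1),"M",s["moment"].round(2),s["opening"])
E
python3 mv.py 580.7 176.2 232; python3 - <<'E'
from h import *
see("wrist",["cooker","cooker_well","cooker_stud","lid"],"w5.png")
E
```

```text
[582.6 175.7 237.5] 85.98 need [ 0.0014 -0.0079  0.0218] F [-0.8 -0.5 -4.8] M [-0.07  0.    0.01] 0.24997889730782635
wrist lid 0.63 [578.  174.5 181.3] [246. 216.]
```

View pics/w5.png

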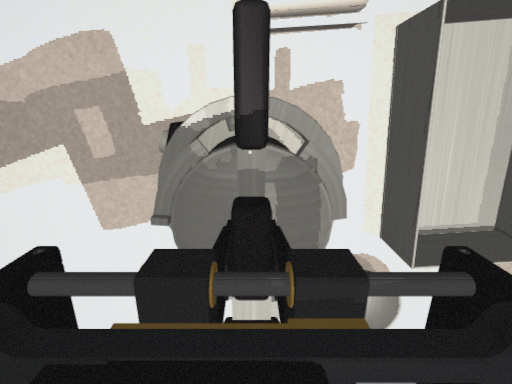

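The lid hangs over the cooker, with the rim's far edge at about (253,95) and its sides at about (170,150) and (338,150). I'll check the cooker centre from this arc.

```bash
python3 - <<'E'
from h import *
from scipy.optimize import least_squares
p=env.read_camera("wrist");g=cv2.cvtColor(p["color"],cv2.COLOR_BGR2GRAY).astype(float)
g=cv2.GaussianBlur(g,(3,3),0)
# radial search for rim edge around predicted rim circle
K=np.array(p["camera_matrix"]);Ti=np.linalg.inv(p["pose"])
def proj(w):
    q=Ti@np.r_[w,1];u=K@np.array([q[0],-q[1],-q[2]]);return u[:2]/u[2]
P=[]
for a in np.r_[np.arange(20,71,3),np.arange(100,131,3)]:
    r=np.arange(88,108,.4);d=np.array([np.cos(np.radians(a)),np.sin(np.radians(a))])
    v=[]
    for k in r:
        u=proj(np.r_[np.array([581,177])+k*d,121]);v.append(cv2.getRectSubPix(g.astype(np.float32),(1,1),(float(u[0]),float(u[1])))[0,0])
    gr=np.gradient(v);i=np.argmax(np.abs(gr));print(a,r[i].round(1),gr[i].round(1),end=" | ")
    P.append(np.array([581,177])+r[i]*d)
P=np.array(P)
print(least_squares(lambda q:np.hypot(P[:,0]-q[0],P[:,1]-q[1])-98,[580,180],loss="soft_l1").x)
E
```

```text
20 96.8 8.1 | 23 96.4 7.5 | 26 96.4 6.6 | 29 96.8 6.9 | 32 97.2 7.6 | 35 96.8 8.4 | 38 96.4 7.6 | 41 96.8 6.1 | 44 97.2 9.9 | 47 96.8 7.6 | 50 96.8 7.6 | 53 96.8 7.7 | 56 96.8 7.5 | 59 96.8 6.6 | 62 96.4 9.0 | 65 107.6 9.2 | 68 96.8 8.4 | 100 97.2 9.6 | 103 96.8 9.8 | 106 96.8 9.6 | 109 97.6 9.2 | 112 97.2 11.1 | 115 97.2 6.8 | 118 97.2 6.4 | 121 88.0 16.1 | 124 89.6 14.3 | 127 90.8 17.6 | 130 96.8 -29.4 | [580.70963557 175.58862148]
```

Request:
drive_tool:
  rows:
    - [[0.001, -0.007, 0.1, 0, 0, 0, 0], [0, 0, 0.1, 0, 0, 0, 0], [0, 0, 0.03, 0, 0, 0, 0], [0, 0, 0, 0, 0, 0, 0]]

```text
t: 11.35
eef_pos: [581.5, 176.4, 181.3]
tcp_rot: [-3.141, -0.0, 1.5]
ft_force: [-0.0, 0.8, -4.4]
opening: 0.248
grip_force: 30.0
```

```bash
python3 mv.py 580.8 176 156
```

```text
[581.5 176.4 181.3] 85.97 need [-0.002  -0.0025  0.1012] F [-0.   0.8 -4.4] M [-0.09  0.1   0.  ] 0.2477343242173787
```

Request:
drive_tool:
  rows:
    - [[-0.002, -0.002, 0.016, 0, 0, 0, 0], [0, 0, 0.016, 0, 0, 0, 0], [0, 0, 0.016, 0, 0, 0, 0], [0, 0, 0, 0, 0, 0, 0]]

```text
t: 11.85
eef_pos: [580.7, 176.1, 168.9]
tcp_rot: [-3.141, 0.0, 1.501]
ft_force: [0.0, -0.6, -5.6]
opening: 0.249
grip_force: 30.0
```

Request:
drive_tool:
  rows:
    - [[0, 0, 0.01, 0, 0, 0, 0], [0, 0, 0.01, 0, 0, 0, 0], [0, 0, 0, 0, 0, 0, 0]]

```text
t: 12.22
eef_pos: [580.7, 176.1, 163.9]
tcp_rot: [-3.141, 0.0, 1.501]
ft_force: [-0.5, -0.2, -4.7]
opening: 0.254
grip_force: 30.0
```

Request:
drive_tool:
  rows:
    - [[0, 0, 0.01, 0, 0, 0, 0], [0, 0, 0.01, 0, 0, 0, 0], [0, 0, 0, 0, 0, 0, 0]]

```text
t: 12.6
eef_pos: [580.7, 176.1, 158.9]
tcp_rot: [-3.141, 0.0, 1.501]
ft_force: [0.2, -0.1, -5.0]
opening: 0.25
grip_force: 30.0
```

Request:
drive_tool:
  rows:
    - [[0, 0, 0.008, 0, 0, 0, 0], [0, 0, 0, 0, 0, 0, 0]]

```text
t: 12.85
eef_pos: [580.7, 176.1, 157.0]
tcp_rot: [-3.141, -0.0, 1.501]
ft_force: [0.8, -0.8, -5.1]
opening: 0.247
grip_force: 30.0
```

Request:
drive_tool:
  rows:
    - [[0, 0, 0.004, 0, 0, 0, 0], [0, 0, 0, 0, 0, 0, 0]]

```text
t: 13.1
eef_pos: [580.7, 176.1, 156.1]
tcp_rot: [-3.142, -0.0, 1.501]
ft_force: [-0.4, -0.6, -5.2]
opening: 0.252
grip_force: 30.0
```

Request:
drive_tool:
  rows:
    - [[0, 0, 0.003, 0, 0, 0, 0], [0, 0, 0, 0, 0, 0, 0]]

```text
t: 13.35
eef_pos: [580.7, 176.1, 155.4]
tcp_rot: [-3.142, -0.0, 1.501]
ft_force: [-0.3, -0.3, -5.0]
opening: 0.249
grip_force: 30.0
```

Request:
drive_tool:
  rows:
    - [[0, 0, 0.003, 0, 0, 0, 0], [0, 0, 0, 0, 0, 0, 0]]

```text
t: 13.6
eef_pos: [580.7, 176.1, 154.6]
tcp_rot: [-3.142, -0.0, 1.501]
ft_force: [-0.4, -0.1, -5.1]
opening: 0.247
grip_force: 30.0
```

Request:
drive_tool:
  rows:
    - [[0, 0, 0.003, 0, 0, 0, 0], [0, 0, 0, 0, 0, 0, 0]]

```text
t: 13.85
eef_pos: [580.7, 176.1, 153.8]
tcp_rot: [-3.141, -0.0, 1.501]
ft_force: [0.9, -1.0, -6.7]
opening: 0.25
grip_force: 30.0
```

Request:
drive_tool:
  rows:
    - [[0, 0, 0.003, 0, 0, 0, 0], [0, 0, 0, 0, 0, 0, 0]]

```text
t: 14.1
eef_pos: [580.8, 176.1, 153.5]
tcp_rot: [3.141, -0.0, 1.501]
ft_force: [-1.1, -1.2, -0.4]
opening: 0.252
grip_force: 30.0
```

Request:
drive_tool:
  rows:
    - [[0, 0, 0, 0, 0, 0.03, 0], [0, 0, 0, 0, 0, 0.03, 0], [0, 0, 0, 0, 0, 0.03, 0], [0, 0, 0, 0, 0, 0, 0], [0, 0, 0, 0, 0, 0, 0]]

```text
t: 14.72
eef_pos: [581.0, 176.1, 153.5]
tcp_rot: [3.141, -0.001, 1.22]
ft_force: [-0.6, 0.4, 0.6]
opening: 0.253
grip_force: 30.0
```

```bash
python3 mv.py 580.8 176 156
```

```text
[581.  176.1 153.5] 69.87 need [-0.0008 -0.0006 -0.0102] F [-0.6  0.4  0.6] M [-0.1   0.11 -0.17] 0.252588725374078
```

Request:
drive_tool:
  rows:
    - [[0, 0, 0, 0, 0, 0, 0.45], [0, 0, 0, 0, 0, 0, 0.45], [0, 0, 0, 0, 0, 0, 0.45], [0, 0, -0.05, 0, 0, 0, 0.45], [0, 0, -0.16, 0, 0, 0, 0.45]]

```text
t: 15.35
eef_pos: [580.1, 175.9, 205.4]
tcp_rot: [-3.139, 0.002, 1.218]
ft_force: [-0.0, 0.7, -0.5]
opening: 0.448
grip_force: 0.0
```

```bash
python3 mv.py 580.8 176 156; python3 - <<'E'
from h import *
p=see("wrist",["lid_handle","lid"],"w6.png")
s=env.state();t=s["eef_pos"];y=s["tcp_rot"][2]
X=np.array([np.cos(y),np.sin(y)])
for d in env.place_of("lid_handle",p)[:1]:
    q=w(p,d["at"])[:2]-np.array([581,177]);print(np.degrees(np.arctan2(q[1],q[0])))
E
```

```text
[580.1 175.9 205.4] 69.78 need [0.0012 0.0024 0.1974] F [-0.   0.7 -0.5] M [-0.02  0.11 -0.03] 0.44813421249301344
wrist lid_handle 0.75 [625.7 291.2 139.1] [256.  52.]
wrist lid_handle 0.49 [579.1 177.6 146.9] [250. 211.]
wrist lid 0.74 [579.5 172.9  99.4] [252. 198.]
68.61844245930372
```

View pics/w6.png

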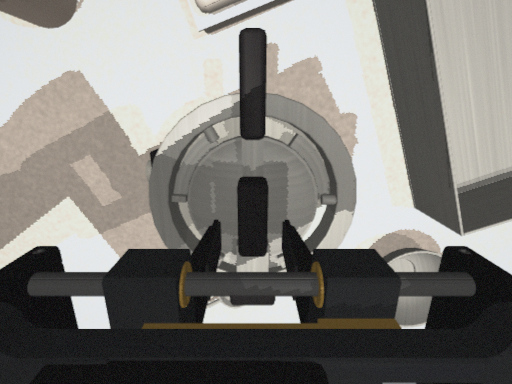

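The lid sits level in the well with its handle in line with the tool: tip at (252,30), bar at (252,215). Next I move out along the handle and straddle it.

Request:
drive_tool:
  rows:
    - [[0.126, 0.002, 0, 0, 0, 0, 0.45], [0.125, 0, 0, 0, 0, 0, 0.45], [0.125, 0, 0, 0, 0, 0, 0.45], [0.125, 0, 0, 0, 0, 0, 0.45], [0, 0, 0, 0, 0, 0, 0.45]]

```text
t: 16.18
eef_pos: [624.3, 294.9, 204.3]
tcp_rot: [-3.14, 0.001, 1.22]
ft_force: [-0.2, -0.6, -0.1]
opening: 0.452
grip_force: 0.0
```

Request:
drive_tool:
  rows:
    - [[0, 0, 0.08, 0, 0, 0, 0.45], [0, 0, 0.08, 0, 0, 0, 0.45], [0, 0, 0.06, 0, 0, 0, 0.45], [0, 0, 0.04, 0, 0, 0, 0.45], [0, 0, 0, 0, 0, 0, 0.45]]

```text
t: 16.8
eef_pos: [624.4, 293.1, 140.1]
tcp_rot: [-3.141, 0.001, 1.218]
ft_force: [0.0, -0.6, -0.8]
opening: 0.453
grip_force: 0.0
```

```bash
python3 mv.py 624.2 294.3 140
```

```text
[624.4 293.1 140.1] 69.76 need [ 0.0041 -0.0022  0.0002] F [ 0.  -0.6 -0.8] M [-0.01  0.1   0.02] 0.452536074392009
```

Request:
drive_tool:
  rows:
    - [[0.003, 0.035, 0, 0, 0, 0.0222, 0.45], [-0.001, 0.035, 0, 0, 0, 0.0222, 0.45], [0, 0, 0, 0, 0, 0, 0.45]]

```text
t: 17.18
eef_pos: [641.3, 287.1, 141.2]
tcp_rot: [3.141, -0.001, 1.078]
ft_force: [-0.4, -0.3, 0.2]
opening: 0.452
grip_force: 0.0
```

Request:
drive_tool:
  rows:
    - [[-0.001, 0.035, 0, 0, 0, 0.0222, 0.45], [0, 0, 0, 0, 0, 0, 0.45]]

```text
t: 17.42
eef_pos: [648.6, 282.9, 141.0]
tcp_rot: [3.141, -0.001, 1.01]
ft_force: [0.0, 0.1, -0.0]
opening: 0.446
grip_force: 0.0
```

Request:
drive_tool:
  rows:
    - [[-0.001, 0.035, 0, 0, 0, 0.0222, 0.45], [0, 0, 0, 0, 0, 0, 0.45]]

```text
t: 17.68
eef_pos: [655.7, 278.1, 140.8]
tcp_rot: [3.141, -0.0, 0.941]
ft_force: [0.5, 0.2, -0.5]
opening: 0.448
grip_force: 0.0
```

Request:
drive_tool:
  rows:
    - [[-0.001, 0.035, 0, 0, 0, 0.0222, 0.45], [0, 0, 0, 0, 0, 0, 0.45]]

```text
t: 17.92
eef_pos: [662.5, 272.7, 140.7]
tcp_rot: [3.141, -0.0, 0.872]
ft_force: [0.6, -1.4, 0.3]
opening: 0.449
grip_force: 0.0
```

Request:
drive_tool:
  rows:
    - [[-0.001, 0.035, 0, 0, 0, 0.0222, 0.45], [0, 0, 0, 0, 0, 0, 0.45]]

```text
t: 18.18
eef_pos: [669.0, 266.9, 140.6]
tcp_rot: [3.141, -0.0, 0.802]
ft_force: [0.4, -0.7, -1.1]
opening: 0.449
grip_force: 0.0
```

```bash
python3 mv.py 624.2 294.3 140;python3 - <<'E'
from h import *
p=see("wrist",["lid_handle","lid"],"w7.png")
E
```

```text
[669.  266.9 140.6] 45.96 need [-0.0458 -0.2051  0.0025] F [ 0.4 -0.7 -1.1] M [-0.11  0.16 -0.  ] 0.449323817996739
wrist lid_handle 0.83 [659.  272.6 136.8] [234. 247.]
```

View pics/w7.png

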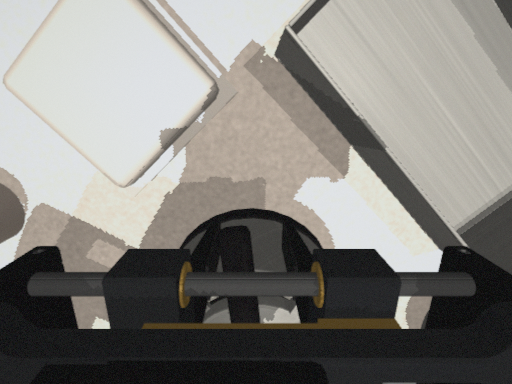

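The handle sits between the fingers against the left, trailing one (about (235,250)), so it is following. I carry on in small steps.

Request:
drive_tool:
  rows:
    - [[-0.001, 0.026, 0, 0, 0, 0.0167, 0.45], [0, 0, 0, 0, 0, 0, 0.45]]

```text
t: 18.58
eef_pos: [673.5, 262.5, 140.5]
tcp_rot: [-3.141, -0.0, 0.749]
ft_force: [0.1, 2.0, -1.0]
opening: 0.451
grip_force: 0.5
```

Request:
drive_tool:
  rows:
    - [[-0.001, 0.026, 0, 0, 0, 0.0167, 0.45], [0, 0, 0, 0, 0, 0, 0.45]]

```text
t: 18.82
eef_pos: [677.4, 258.1, 140.3]
tcp_rot: [-3.141, -0.0, 0.696]
ft_force: [-2.7, 5.1, -2.3]
opening: 0.451
grip_force: 1.9
```

Request:
drive_tool:
  rows:
    - [[-0.001, 0.026, 0, 0, 0, 0.0167, 0.45], [0, 0, 0, 0, 0, 0, 0.45]]

```text
t: 19.08
eef_pos: [681.0, 253.7, 140.1]
tcp_rot: [-3.139, -0.0, 0.644]
ft_force: [-0.3, 8.9, -3.7]
opening: 0.449
grip_force: 3.7
```

Request:
drive_tool:
  rows:
    - [[0.002, 0.0175, 0, 0, 0, 0.0111, 0.45], [0, 0, 0, 0, 0, 0, 0.45], [0, 0, 0, 0, 0, 0, 0.45]]

```text
t: 19.45
eef_pos: [683.5, 250.7, 139.9]
tcp_rot: [-3.139, 0.001, 0.61]
ft_force: [-3.8, 9.6, -3.7]
opening: 0.453
grip_force: 4.9
```

```bash
cat > f.py <<'E'
from h import *
import sys
s=env.state()
F=s["ft_force"];y=s["tcp_rot"][2]+.09;d=s["eef_pos"][:2]-[581,177]
print("yaw",np.degrees(s["tcp_rot"][2]).round(2),"tan",(-np.sin(y)*F[0]+np.cos(y)*F[1]).round(1),"rad",(np.cos(y)*F[0]+np.sin(y)*F[1]).round(1),"Mz",s["moment"][2].round(2),"R",np.hypot(*d).round(1),np.degrees(np.arctan2(d[1],d[0])).round(1),s["grip_force"])
E
python3 f.py; python3 -c "
from h import *
env.read_camera('wrist')"; python3 f.py
```

```text
yaw 34.96 tan 9.8 rad 3.3 Mz 0.01 R 126.3 35.7 4.867603601887822
yaw 34.96 tan 9.9 rad 4.3 Mz 0.04 R 126.3 35.7 4.85976826865226
```

Request:
drive_tool:
  rows:
    - [[0.001, 0.015, 0, 0, 0, 0.0095, 0.45], [0, 0, 0, 0, 0, 0, 0.45], [0, 0, 0, 0, 0, 0, 0.45]]

```text
t: 19.88
eef_pos: [685.5, 248.2, 139.8]
tcp_rot: [-3.138, 0.001, 0.581]
ft_force: [-5.0, 11.5, -3.6]
opening: 0.45
grip_force: 6.1
```

```bash
python3 f.py; python3 -c "
from h import *
env.read_camera('wrist')"; python3 f.py
```

```text
yaw 33.26 tan 12.1 rad 3.2 Mz 0.06 R 126.4 34.3 6.13265844527632
yaw 33.26 tan 12.3 rad 3.3 Mz 0.1 R 126.4 34.3 6.129496057983488
```

Push is 12 N, so I back off to the middle of the handle and lift clear.

Request:
drive_tool:
  rows:
    - [[0, -0.02, 0, 0, 0, 0, 0.45], [0, -0.022, 0, 0, 0, 0, 0.5], [0, 0, 0, 0, 0, 0, 0.5], [0, 0, -0.06, 0, 0, 0, 0.5], [0, 0, -0.15, 0, 0, 0, 0.5]]

```text
t: 20.55
eef_pos: [681.1, 254.3, 193.1]
tcp_rot: [-3.141, 0.002, 0.577]
ft_force: [0.4, 0.5, 0.8]
opening: 0.501
grip_force: 0.0
```

Request:
drive_tool:
  rows:
    - [[0, 0, -0.2, 0, 0, 0, 0.5], [-0.15, 0, -0.1, 0, 0, 0, 0.5], [-0.15, 0, 0, 0, 0, 0, 0.5], [0, 0, 0, 0, 0, 0, 0.5], [0, 0, 0, 0, 0, 0, 0.5]]

```text
t: 21.18
eef_pos: [619.3, 213.8, 269.1]
tcp_rot: [3.141, -0.002, 0.577]
ft_force: [0.5, 0.1, -0.2]
opening: 0.501
grip_force: 0.0
```

```bash
python3 f.py; python3 - <<'E'
from h import *
p=see("wrist",["lid","lid_handle","lid_grip"],"w8.png");print(env.state()["ft_force"])
for d in env.place_of("lid_handle",p)[:1]:
    q=w(p,d["at"])[:2]-np.array([581,177]);print(np.degrees(np.arctan2(q[1],q[0])))
E
```

```text
yaw 33.06 tan -0.2 rad 0.5 Mz 0.0 R 53.1 43.9 0.0
wrist lid 0.61 [577.1 174.6  96.6] [259. 221.]
wrist lid_handle 0.79 [674.7 256.4 140.9] [246. 124.]
[-0.71936594 -0.11997309 -0.41982778]
40.28191260287298
```

View pics/w8.png

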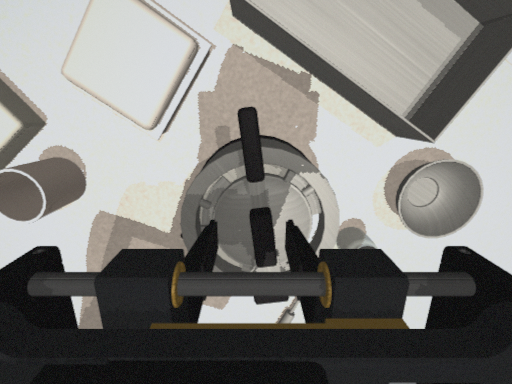

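The lid is level in the well, with its handle at about 40° (tip at (247,112)). It did not spring back, the robot is clear, and the bystanders are in place.

```bash
python3 -c "
from cell import env
print(env.job_done())"
```

```text
the job is handed in; nothing more can be done
None
```

The lid is in the cooker's well with its wings under the studs, turned clockwise to about 12 N at the handle and let go. The job is handed in, but the hand-in gave no verdict and the clamping force itself could not be measured.

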